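Tip a long tube rack under the half cover of a bench bath

TASK

Two tube racks with upright handles stand on the bench: put the longer one into the empty bench bath. It is longer than the opening beside the bath's fixed half cover, so tip it, pass its low end in under the cover, then right it and set it flat on the bath's floor before letting go. Leave the shorter rack where it stands.

Things in the scene. Friction and masses are not known exactly. Their poses are not given: they have to be found in the camera images.
- long_rack: Longer white tube rack, loose, 0.14-0.28 kg. Solid base 140 (its x) x 54 (y) x 22 mm high, tube caps on it 5 mm proud; centred upright handle post, 18 (x) x 12 mm (y), top 140 mm above the underside: pinch it across its 12 mm (along y). Both ends alike. Origin: centre of underside, z up. Starts upright on the bench, its x within 30 degrees of straight ahead, on either side of the bath.
- short_rack: Shorter white tube rack, not to be used: same width, heights and handle post as the longer one, but its base is only 80 mm long (its x). Origin: centre of the underside. Loose, starts upright on the bench on the other side of the bath.
- bath: Fixed white bench bath with empty steel tank, open upward. Origin: at bench level under the tank's middle; z up. Tank inside: 175 mm along x, 90 mm along y; floor 10 mm above the bench, rim at 96 mm. Vertical walls 12 mm thick; beyond the +x wall a control box, as high and wide, runs to x = 160 mm. Its x points within 20 degrees of straight ahead, so the covered -x end is nearer the robot.
- opening (a point): Middle of the bath's opening at rim height (27.5, 0, 96 mm in the bath's frame, same axes): 120 mm along x, 90 mm along y. The rest of the tank, its -x 55 mm, is closed by a fixed steel cover 4 mm thick, top flush with the rim. The rack goes in with its length along x, tilted 20 to 35 degrees, low end towards -x and under the cover; its high end then comes down inside the +x wall.
There are look-alikes about, which are no part of the job. Leave any blue or turquoise look-alike of the long_rack alone.

How it is judged:
On the way, in this order (a step that is already met when the one before it is completed fails the run):
1. the long rack is held tipped (over 10 degrees) with its middle in the bath's opening, below the rim (angle between long_rack's own z axis and vertical above 0.17 rad and z of long_rack in the frame of bath below 0.096 m and x of long_rack in the frame of bath between -0.06 and 0.09 m and y of long_rack in the frame of bath between -0.045 and 0.045 m and contact force between the fingers and long_rack above 0.5 N), for 0.1 s.
2. the long rack is upright again (within 10 degrees) and down on the bath's floor (within 12 mm) while still held (angle between long_rack's own z axis and vertical below 0.175 rad and z of long_rack in the frame of bath below 0.022 m and x of long_rack in the frame of bath between -0.03 and 0.03 m and y of long_rack in the frame of bath between -0.03 and 0.03 m and contact force between the fingers and long_rack above 0.5 N), for 0.1 s.
At the end, for the whole second after the job is handed in: The long rack stands at rest inside the bath's tank, upright within 10 degrees, its underside within 12 mm of the tank's floor and its middle within 30 mm of the tank's middle along and across, released; the short rack is within 40 mm of where it started (angle between long_rack's own z axis and vertical below 0.175 rad and z of long_rack in the frame of bath below 0.022 m and x of long_rack in the frame of bath between -0.03 and 0.03 m and y of long_rack in the frame of bath between -0.03 and 0.03 m and linear speed of long_rack below 0.03 m/s and distance of short_rack from where it was at the start of the episode below 0.04 m); the robot touches nothing.
It fails at once if the short rack is moved more than 40 mm or tipped over (distance of short_rack from where it was at the start of the episode above 0.04 m or angle between short_rack's own z axis and vertical above 0.5 rad).
It also fails if it takes over 46 s, if anything falls off the work surface, if the arm or the gripper's body presses on something with over 40 N, if the wrist force passes 120 N, or if a joint passes its speed limit or range.

ROBOT

A 6-joint arm with a two-finger parallel gripper is mounted at the origin on the work surface. World frame = base frame: x ahead of the robot, y to its left, z up, the work surface at z = 0. Lengths are in m, angles in rad, forces in N, time in s.
With the tool pointing down it reaches from about 0.225 to 0.875 m from the base axis. Payload 3.4 kg.
Tool frame: the origin (TCP) lies at the very end of the fingers, on their centre line; the grasp point (between the pads) lies 19 mm behind it; z points along the fingers, y is the direction in which the jaws open and shut (so a half turn about z gives the same grasp; the last joint's range is limited). The gripper opens to 85 mm and grips with 20 to 120 N. Pads are 22 mm wide; open, the fingers measure 114 mm over their backs; the gripper's body (76 mm by 85 mm) begins 54 mm behind the grasp point. The pads swing forward as they close: fully open they stand 13 mm farther back than shut.
Start: joints at [1.109, 0.276, 1.505, -0, 1.361, -0.121], TCP at [0.192, 0.542, 0.203] pointing down, gripper open.
Joint ranges: [-2.89, 2.89], [-0.75, 2.08], [0.22, 2.7], [-1.18, 4.32], [0.11, 2.71], [-2.7, 2.7]. Speed limits (rad/s): [2.57, 2.57, 3.14, 3.14, 3.14, 3.14].

INTERFACE

Orientations are given as a unit quaternion [w, x, y, z].
In Python, from rig import manip, viewer, job gives the robot as it stands.
- The arm moves only by the shell command python3 -m crank 'ROWS' [OPENING] [FORCE]. ROWS is JSON, a list of rows, each a list of 6 numbers: the shift along the tool's x, y, z in m, then the turn, a rotation vector about the tool's x, y, z in degrees. In form: [[dx, dy, dz, rx, ry, rz], ...]. A call has 1 to 20 rows; each row is the pose to reach, as a shift and turn from the pose measured when the call began, along the tool's axes at that moment; what a row does not reach only later rows make up. A row lasts 1/8 s, in which the tool goes at most 62.5 mm and 10.7 degrees, less where a joint would pass 70% of its speed; a pose out of reach is approached as far as the arm can. A call with a gripper value outside its range is refused whole. OPENING is the opening, from 0 (shut) to 1 (fully open), set as the call begins (- or left out, the last holds). The fingers move at their own pace and stop on an object; FORCE is the grip in N (left out, the last holds). Time passes only in rows, so rows that repeat a pose let the fingers close. It gives the time, the measured TCP pose, the force and the opening at its end, in the units of the state.
- manip.get_state(): the state, without advancing time (a new reading comes with each control period).
- viewer.get_image(name): name is "scene" or "top" or "wrist"; returns a dict with "frame" (480x640x3 uint8, blue, green, red), "range_z" (480x640 float32, m along the optical axis (not along the pixel's ray), 0 where there is no reading), "intrinsics" (3x3 intrinsics, pixels), "world_from_camera" (4x4, takes a point from camera to world coordinates); the wrist camera has in their place "mount" (4x4, takes a point from camera to tool coordinates, whose origin is the TCP and whose axes are the flange's). Camera axes: x right, y up, looking along -z (the intrinsics and any distortion apply to the point x, -y, -z); pixel columns grow to the right and rows downward; lengths in m; the calibration is good to about 2 mm. A picture is of the moment at which its call begins: read the wrist's pose just before it.
- job.sign_off(): hands the job in, once; it reports no verdict.
The state is a dict: "clock": time; "qpos": joint angles; "qd": joint speeds; "effort": joint torques, N m; "position": TCP position; "ee_rot": TCP orientation; "contact_force": force on the tool from outside, world axes, zero at the start; "moment": the same for the moment, N m; "width": finger opening in m.
Only numpy, scipy, OpenCV 4.12 (cv2) and the standard library are available. Lean on these libraries where they do the work, as an engineer would, in place of code of your own. Each camera call takes 0.05 s, during which the arm holds its last target. There are 200 camera calls.

## Working session

There is one attempt and no reset: what is moved stays moved. The work goes in short steps, Python scripts to look and compute and a shell command to move; the robot and the scene stay as the last step left them, time stands still between calls to the robot, and variables do not carry over. Pictures are saved under pics/ and viewed, about 8 in all and at most 12, crops included, and the job is handed in when it is done.

```bash
mkdir -p pics; ls; cat > h.py <<'E'
import numpy as np, cv2
from rig import manip, viewer, job
from scipy.spatial.transform import Rotation as R
def grab(n):
    s=manip.get_state(); im=viewer.get_image(n)
    if 'mount' in im:
        T=np.eye(4); q=s['ee_rot']; T[:3,:3]=R.from_quat([q[1],q[2],q[3],q[0]]).as_matrix(); T[:3,3]=s['position']
        im['T']=T@np.array(im['mount'])
    else: im['T']=np.array(im['world_from_camera'])
    return im
def cloud(im):
    z=im['range_z']; K=np.array(im['intrinsics']); v,u=np.mgrid[:480,:640]
    p=np.stack([(u-K[0,2])/K[0,0]*z,-(v-K[1,2])/K[1,1]*z,-z],-1)
    return p@im['T'][:3,:3].T+im['T'][:3,3]
def onplane(im,u,v,h):
    K=np.array(im['intrinsics']); d=im['T'][:3,:3]@np.array([(u-K[0,2])/K[0,0],-(v-K[1,2])/K[1,1],-1]); o=im['T'][:3,3]
    return o+d*(h-o[2])/d[2]
E
python3 - <<'E'
from h import *
import pickle
print(manip.get_state())
for n in ('scene','top'):
    im=grab(n); cv2.imwrite(f'pics/{n}0.png',im['frame']); pickle.dump(im,open(n+'0.pkl','wb'))
    print(n,im['T'].round(3).tolist(),np.array(im['intrinsics']).tolist(),[k for k in im])
E
```

```text
pics
{'clock': 0.0, 'qpos': array([ 1.10902162e+00,  2.76595605e-01,  1.50618034e+00,  3.60628394e-05,
        1.36074855e+00, -1.20997639e-01]), 'qd': array([ 0.00146791, -0.00053132, -0.00081426,  0.00011274, -0.00067677,
       -0.00073718]), 'effort': array([-2.62001377e-03, -4.16767466e+01, -2.45803696e+01, -5.28885539e-04,
        1.09200308e-02,  7.49670448e-06]), 'position': array([0.19188692, 0.54137552, 0.20162065]), 'ee_rot': array([-2.94378190e-04,  1.69568913e-01,  9.85517859e-01, -9.20138722e-04]), 'contact_force': array([ 0.09831395, -0.85665579, -0.37751625]), 'moment': array([-0.02080267,  0.00885046, -0.02441743]), 'width': 0.08530546505310599}
scene [[0.66, -0.567, 0.492, 1.391], [0.751, 0.488, -0.445, -0.627], [0.012, 0.664, 0.748, 1.351], [0.0, 0.0, 0.0, 1.0]] [[587.2520940881591, 0.0, 321.82287280545756], [0.0, 587.2520940881591, 245.60464809000894], [0.0, 0.0, 1.0]] ['frame', 'range_z', 'intrinsics', 'world_from_camera', 'T']
top [[0.029, 0.981, -0.19, 0.302], [-0.999, 0.034, 0.022, 0.162], [0.028, 0.19, 0.981, 1.292], [0.0, 0.0, 0.0, 1.0]] [[480.8857658162637, 0.0, 317.82716681503206], [0.0, 480.8857658162637, 234.06939634423867], [0.0, 0.0, 1.0]] ['frame', 'range_z', 'intrinsics', 'world_from_camera', 'T']
```

View pics/scene0.png

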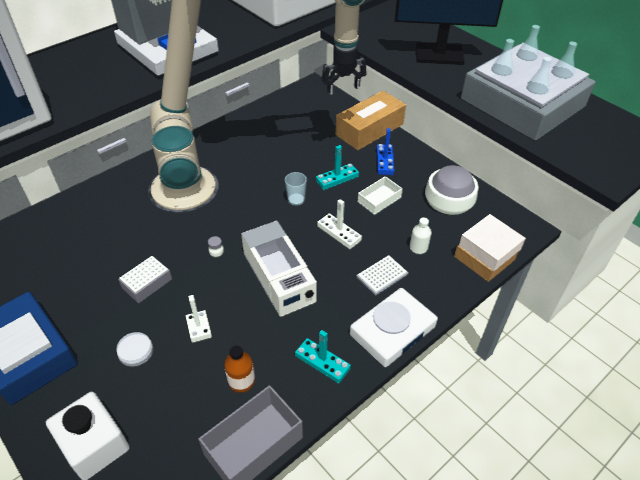

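View pics/top0.png

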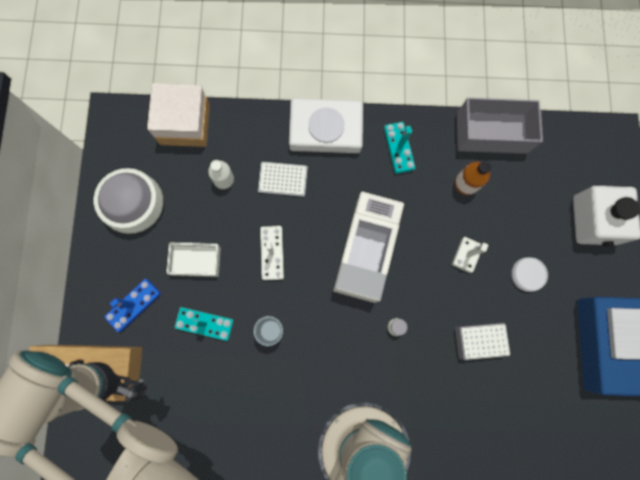

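Candidates for the long rack are:
- white, 7-ish caps: scene (340,228) / top (272,252)
- short white: scene (198,318) / top (469,254)
- turquoise: scene (337,178) and (322,355) / top (204,324) and (400,148)
- blue: scene (385,155) / top (132,305)
- white tip/well plates: top (283,179) and (483,342)

I choose the white one at top (272,252). The bath is at top (370,246), with its grey covered end nearer the robot.

```bash
python3 - <<'E'
from h import *
import pickle
T=pickle.load(open('top0.pkl','rb')); S=pickle.load(open('scene0.pkl','rb'))
def comp(im,u,v,r,th=140):
    g=im['frame'].astype(int); m=((g.min(2)>th)&(g.max(2)-g.min(2)<45)).astype(np.uint8)
    m=cv2.morphologyEx(m,cv2.MORPH_CLOSE,np.ones((5,5)))
    n,l,st,c=cv2.connectedComponentsWithStats(m); b=l[v-r:v+r,u-r:u+r]; k=np.bincount(b[b>0]).argmax(); return l==k
for name,(tu,tv),(su,sv) in (('long',(272,252),(340,235)),('short',(469,254),(198,328))):
  for n,im,u,v in (('top',T,tu,tv),('scene',S,su,sv)):
    m=comp(im,u,v,6); P=cloud(im); p=P[m]; 
    print(name,n,m.sum(),'zrange',np.percentile(p[:,2],[1,50,99]).round(3))
    base=p[(p[:,2]>0.01)&(p[:,2]<0.04)]
    r=cv2.minAreaRect((base[:,:2]*1000).astype(np.float32)); print(' base rect mm',np.round(r[0],1),np.round(r[1],1),round(r[2],1),'med z',np.median(base[:,2]).round(4))
    h=p[p[:,2]>0.12]; print(' handle top n',len(h),h.mean(0).round(4) if len(h) else '', h[:,2].max() if len(h) else '')
    if n=='top':
      ys,xs=np.nonzero(m); w=np.array([onplane(im,a,b,.022)[:2] for a,b in zip(xs,ys)])*1000
      print(' ray rect(z=.022)',cv2.minAreaRect(w.astype(np.float32)))
for n,im in (('top',T),('scene',S)):
    P=cloud(im); c=onplane(T,370,248,.096)
    m=(np.abs(P[...,2]-.096)<.006)&(np.hypot(P[...,0]-c[0],P[...,1]-c[1])<.2)
    k,l,st,cc=cv2.connectedComponentsWithStats(m.astype(np.uint8)); i=1+st[1:,4].argmax(); p=P[l==i]
    r=cv2.minAreaRect((p[:,:2]*1000).astype(np.float32)); print('bath',n,len(p),np.round(r[0],1),np.round(r[1],1),round(r[2],1),'z',np.median(p[:,2]), cv2.boxPoints(r).round(1).tolist())
    # floor
    m=(P[...,2]<.02)&(P[...,2]>.005)&(np.hypot(P[...,0]-c[0],P[...,1]-c[1])<.09); q=P[m]; print(' floor',len(q),np.median(q,0).round(3))
a=cv2.resize(T['frame'][190:320,220:400],None,fx=4.4,fy=4.4,interpolation=2); cv2.imwrite('pics/crop1.png',a)
E
```

```text
long top 1152 zrange [-0.003  0.022  0.142]
 base rect mm [494.8 255.5] [140.6  54.1] 4.7 med z 0.0219
 handle top n 49 [0.4666 0.2414 0.3025] 1.2924712370122922
 ray rect(z=.022) ((495.49664306640625, 254.96202087402344), (143.2158966064453, 57.78803634643555), 4.551766395568848)
long scene 876 zrange [-0.001  0.023  0.143]
 base rect mm [496.1 251.2] [145.7  61.5] 4.2 med z 0.0223
 handle top n 45 [0.6177 0.1336 0.296 ] 1.3512477592123944
short top 666 zrange [-0.003  0.023  0.142]
 base rect mm [ 506.5 -273. ] [55.3 81.6] 68.0 med z 0.0221
 handle top n 51 [ 0.4948 -0.2458  0.2045] 1.2924712370122922
 ray rect(z=.022) ((508.1704406738281, -279.826904296875), (69.45629119873047, 90.10304260253906), 67.25252532958984)
short scene 680 zrange [-0.002  0.023  0.141]
 base rect mm [ 510. -277.] [53. 87.] 67.3 med z 0.0227
 handle top n 50 [ 0.5638 -0.2978  0.2079] 1.3512477592123944
bath top 2894 [510.8   2. ] [114.7 259. ] 76.3 z 0.09594377999610748 [[371.5, -23.100000381469727], [623.0999755859375, -84.4000015258789], [650.2000122070312, 27.0], [398.6000061035156, 88.30000305175781]]
 floor 1209 [ 0.515 -0.002  0.01 ]
bath scene 1897 [512.9  -1.6] [117.6 265.3] 76.1 z 0.0963420229386871 [[370.0, -26.899999618530273], [627.5999755859375, -90.5999984741211], [655.7999877929688, 23.600000381469727], [398.20001220703125, 87.30000305175781]]
 floor 570 [0.468 0.019 0.011]
```

View pics/crop1.png

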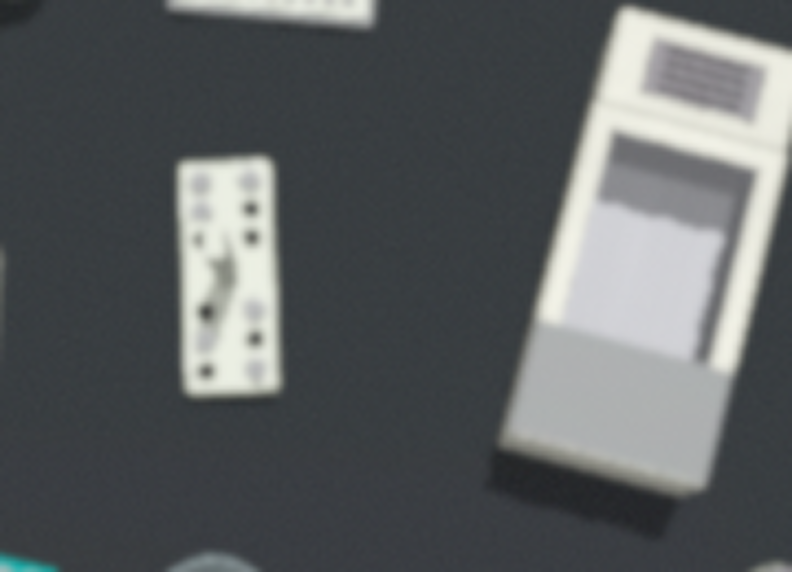

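The crop shows the white long rack at crop (228,278), with two rows of caps and its length close to straight ahead. The bath is at crop (650,280), with its plain grey cover at the near end. Base size (140.6 x 54), rack heights (22 and 142 mm) and bath size (259 x 115, rim at 96) all match the text.

Next I work out the hover move and check the handle.

```bash
cat >> h.py <<'E'
def pose(): 
    s=manip.get_state(); q=s['ee_rot']; return np.array(s['position']),R.from_quat([q[1],q[2],q[3],q[0]]),s
def toolR(yaw,th=0):  # yaw of rack x (deg), tilt th: rack -x end low
    B=R.from_euler('z',yaw,degrees=True)*R.from_euler('y',-th,degrees=True)
    return B*R.from_matrix(np.diag([-1.,1,-1]))
def row(p,Rt):
    p0,R0,s=pose(); d=R0.inv().apply(np.array(p)-p0); return np.r_[d,(R0.inv()*Rt).as_rotvec(degrees=True)].round(4).tolist()
E
python3 - <<'E'
from h import *
import pickle
for n in('top','scene'):
    P=cloud(pickle.load(open(n+'0.pkl','rb')))
    m=(P[...,2]>.125)&(P[...,2]<.15)&(np.hypot(P[...,0]-.495,P[...,1]-.254)<.03); p=P[m]
    print(n,len(p),np.median(p,0).round(4),p.min(0).round(4),p.max(0).round(4))
print(row([.495,.254,.215],toolR(4.6)))
E
```

```text
top 40 [0.4937 0.2552 0.139 ] [0.4857 0.2487 0.1258] [0.503  0.2602 0.1427]
scene 40 [0.4981 0.2493 0.1352] [0.4853 0.2426 0.1253] [0.5083 0.2621 0.1455]
[-0.3817, -0.1697, -0.0131, -0.0916, -0.0311, -24.1251]
```

```bash
python3 -m crank '[[-0.055,-0.024,-0.013,0,0,-3.4],[-0.109,-0.048,-0.013,0,0,-6.9],[-0.164,-0.073,-0.013,0,0,-10.3],[-0.218,-0.097,-0.013,0,0,-13.8],[-0.273,-0.121,-0.013,0,0,-17.2],[-0.327,-0.145,-0.013,0,0,-20.7],[-0.382,-0.170,-0.013,0,0,-24.1],[-0.382,-0.170,-0.013,0,0,-24.1],[-0.382,-0.170,-0.013,0,0,-24.1]]' 1
python3 - <<'E'
from h import *
im=grab('wrist'); cv2.imwrite('pics/w1.png',im['frame'])
P=cloud(im); m=(P[...,2]>.125)&(P[...,2]<.15)&(np.hypot(P[...,0]-.495,P[...,1]-.254)<.03); p=P[m]
print(len(p),np.median(p,0).round(4),p.min(0).round(4) if len(p) else '',p.max(0).round(4) if len(p) else '')
b=P[(P[...,2]>.015)&(P[...,2]<.026)&(np.hypot(P[...,0]-.495,P[...,1]-.254)<.09)]
print(cv2.minAreaRect((b[:,:2]*1000).astype(np.float32)),len(b))
print(row([.495,.254,.113],toolR(4.6)),pose()[0])
E
```

```text
clock: 1.23
position: [0.4946, 0.2535, 0.2144]
ee_rot: [-0.001, -0.039, 0.999, -0.001]
contact_force: [0.6, 0.7, -0.4]
width: 0.0855
513 [0.4935 0.2557 0.1394] [0.486  0.2488 0.1253] [0.5043 0.2628 0.1417]
((494.76177978515625, 255.82733154296875), (138.34129333496094, 54.06328201293945), 4.492359161376953) 5563
[-0.001, 0.0, 0.1015, -0.062, -0.1343, -0.0172] [0.49419794 0.25402433 0.21454324]
```

View pics/w1.png

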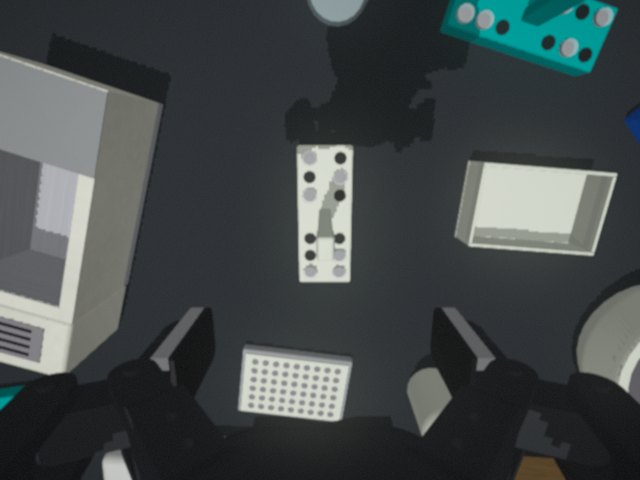

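The wrist view shows the rack at (325,213), its post centred at about (326,250) and between the fingers. The centre measures (0.4945, 0.2555), so I descend and grip.

```bash
python3 -m crank '[[0,0.0015,0.03,0,0,0],[0,0.0015,0.07,0,0,0],[0,0.0015,0.1015,0,0,0],[0,0.0015,0.1015,0,0,0],[0,0.0015,0.1015,0,0,0]]' 1
python3 -m crank '[[0,0,0,0,0,0],[0,0,0,0,0,0],[0,0,0,0,0,0],[0,0,0,0,0,0],[0,0,0,0,0,0],[0,0,0,0,0,0]]' 0 80
python3 - <<'E'
# C-space: rack section (mm) vs tank section, max-clearance path
import numpy as np, heapq
def seg(a,b,n): return np.array(a)+np.linspace(0,1,n)[:,None]*(np.array(b)-np.array(a))
V=[(-70,0),(70,0),(70,27),(9,27),(9,140),(-9,140),(-9,27),(-70,27),(-70,0)]
out=np.vstack([seg(V[i],V[i+1],25) for i in range(8)])
fing=np.vstack([seg((-11,113),(-11,165),8),seg((11,113),(11,165),8),seg((-43,186),(43,186),20)])
out=np.vstack([out,fing])
boxes=[(-87.5,-32.5,92,96),(-99.5,-87.5,0,96),(87.5,160,0,96),(-87.5,87.5,0,10)]
def clr(x,z,t):
    t=np.radians(t);c,s=np.cos(t),np.sin(t); px=x+out[:,0]*c-out[:,1]*s; pz=z+out[:,0]*s+out[:,1]*c; m=1e9
    for a,b,d,e in boxes:
        dx=np.maximum(np.maximum(a-px,px-b),0);dz=np.maximum(np.maximum(d-pz,pz-e),0); m=min(m,np.hypot(dx,dz).min())
    return m
X=np.arange(-20,70,3);Z=np.arange(12,160,4);TH=np.arange(0,40,3)
C=np.array([[[clr(x,z,t) for t in TH] for z in Z] for x in X])
def path(s,g,lim):
    D={s:0};pr={};q=[(0,s)]
    while q:
        d,n=heapq.heappop(q)
        if n==g: break
        if d>D[n]: continue
        for k in np.ndindex(3,3,3):
            m=tuple(n[i]+k[i]-1 for i in range(3))
            if any(a<0 or a>=b for a,b in zip(m,C.shape)): continue
            if C[m]<=lim and m!=g: continue
            nd=d+1+200/(1+C[m])**2
            if nd<D.get(m,1e9): D[m]=nd;pr[m]=n;heapq.heappush(q,(nd,m))
    else: return None
    P=[g]
    while P[-1]!=s:P.append(pr[P[-1]])
    return P[::-1]
s=(np.abs(X-30).argmin(),len(Z)-1,10); g=(np.abs(X-1).argmin(),0,0)
for n in path(s,g,.1): print(X[n[0]],Z[n[1]],TH[n[2]],C[n].round(1))
E
```

```text
clock: 1.9
position: [0.4941, 0.2566, 0.1143]
ee_rot: [-0.0, -0.041, 0.999, -0.0]
contact_force: [0.9, 1.2, 0.5]
width: 0.0853
clock: 2.65
position: [0.4941, 0.2565, 0.1143]
ee_rot: [-0.0, -0.041, 0.999, -0.0]
contact_force: [-0.7, -0.2, 0.4]
width: 0.0002
31 156 30 25.2
34 152 27 24.6
37 148 24 24.2
40 144 21 24.0
43 140 18 24.1
46 136 18 21.9
49 132 21 19.5
52 128 24 20.2
55 124 27 20.7
58 120 30 20.4
58 116 33 17.7
55 112 36 15.0
52 108 39 14.9
49 104 39 15.0
46 100 39 16.2
43 96 39 17.4
40 92 39 18.6
37 88 39 19.9
34 84 39 21.1
31 80 39 22.3
28 76 39 21.9
25 76 39 21.6
22 72 36 19.3
19 68 33 14.1
16 64 30 11.3
13 60 27 12.1
10 56 24 13.6
10 52 21 12.1
7 48 18 13.9
7 44 15 12.9
4 40 12 15.0
1 36 9 14.7
1 32 6 14.7
1 28 3 14.3
-2 24 0 14.0
-5 20 0 10.0
-2 16 0 6.0
1 12 0 2.0
```

The width is about 0, so the grip missed or the post slipped out. I'll look.

```bash
python3 - <<'E'
from h import *
a=grab('wrist'); b=grab('scene')
cv2.imwrite('pics/w2.png',np.hstack([cv2.resize(a['frame'],(400,300)),cv2.resize(b['frame'][130:280,270:470],(400,300))]))
for im in (a,b):
    P=cloud(im); q=P[(P[...,2]>.015)&(P[...,2]<.026)&(np.hypot(P[...,0]-.495,P[...,1]-.254)<.12)]
    print(len(q),cv2.minAreaRect((q[:,:2]*1000).astype(np.float32)))
print(manip.get_state()['width'])
E
```

```text
8783 ((489.54779052734375, 255.32421875), (128.1589813232422, 54.136260986328125), 4.579833984375)
443 ((497.05389404296875, 251.42819213867188), (144.11459350585938, 59.97815704345703), 5.185795307159424)
-3.5567304025872416e-05
```

View pics/w2.png

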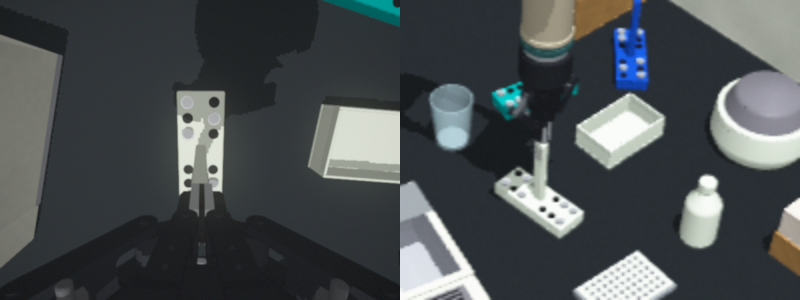

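```bash
python3 - <<'E'
from h import *
b=grab('scene'); a=grab('wrist')
P=cloud(b); m=(P[...,2]>.03)&(P[...,2]<.2)&(np.hypot(P[...,0]-.495,P[...,1]-.254)<.03)
v,u=np.nonzero(m)
for z in np.arange(.03,.2,.01):
    k=m&(P[...,2]>=z)&(P[...,2]<z+.01); 
    if k.any(): print('%.2f'%z,k.sum(),P[k].min(0).round(3),P[k].max(0).round(3),b['frame'][k].mean(0).round())
x=cv2.resize(b['frame'][150:250,310:390],None,fx=5,fy=5,interpolation=2)
y=cv2.resize(a['frame'][200:480,230:410],(321,500),interpolation=2)
cv2.imwrite('pics/s3.png',np.hstack([x,y]))
P=cloud(a);
for v in range(200,440,15): print(v,P[v,322].round(3),a['frame'][v,322],end=';')
print(pose())
E
```

```text
0.03 20 [0.476 0.227 0.03 ] [0.509 0.271 0.04 ] [193. 201. 193.]
0.04 15 [0.488 0.244 0.04 ] [0.508 0.259 0.05 ] [183. 195. 186.]
0.05 19 [0.487 0.244 0.05 ] [0.506 0.259 0.06 ] [166. 178. 169.]
0.06 14 [0.49  0.246 0.06 ] [0.506 0.258 0.068] [182. 194. 185.]
0.07 15 [0.487 0.242 0.07 ] [0.506 0.257 0.079] [177. 189. 179.]
0.08 15 [0.49  0.242 0.08 ] [0.506 0.262 0.09 ] [175. 187. 178.]
0.09 12 [0.491 0.246 0.09 ] [0.504 0.255 0.1  ] [175. 187. 178.]
0.10 13 [0.489 0.244 0.1  ] [0.508 0.255 0.107] [166. 178. 168.]
0.11 19 [0.489 0.244 0.11 ] [0.506 0.26  0.12 ] [151. 159. 151.]
0.12 16 [0.489 0.243 0.12 ] [0.508 0.261 0.13 ] [146. 151. 145.]
0.13 16 [0.488 0.245 0.13 ] [0.507 0.262 0.14 ] [172. 180. 172.]
0.14 14 [0.495 0.242 0.14 ] [0.508 0.259 0.149] [153. 158. 152.]
0.15 23 [0.487 0.238 0.15 ] [0.506 0.273 0.16 ] [86. 82. 78.]
0.16 17 [0.493 0.238 0.16 ] [0.508 0.271 0.168] [71. 67. 64.]
0.17 19 [0.492 0.238 0.17 ] [0.507 0.262 0.179] [76. 72. 69.]
0.18 16 [0.5   0.232 0.18 ] [0.508 0.279 0.189] [45. 40. 37.]
0.19 42 [0.485 0.227 0.19 ] [0.509 0.278 0.2  ] [32. 28. 25.]
200 [0.464
[... 836 characters left out ...]
923e-04, -9.99999773e-01]])), {'clock': 2.85, 'qpos': array([ 3.54097820e-01,  3.12816987e-01,  1.68218824e+00, -3.13678108e-04,
        1.14719674e+00, -1.29799995e+00]), 'qd': array([ 0.00012919, -0.000421  , -0.00085556,  0.00127695,  0.00033335,
        0.00159243]), 'effort': array([-4.82758333e-03, -4.13859022e+01, -2.21175134e+01, -1.91484840e-03,
        4.30521395e-03,  1.97959503e-05]), 'position': array([0.49415954, 0.25655104, 0.11426988]), 'ee_rot': array([-2.45730857e-04, -4.07039798e-02,  9.99171193e-01, -2.29928752e-04]), 'contact_force': array([-0.16592594,  0.77820882,  0.44696564]), 'moment': array([-0.03904617,  0.01586813,  0.02529069]), 'width': 0.00011843696221050155})
```

View pics/s3.png

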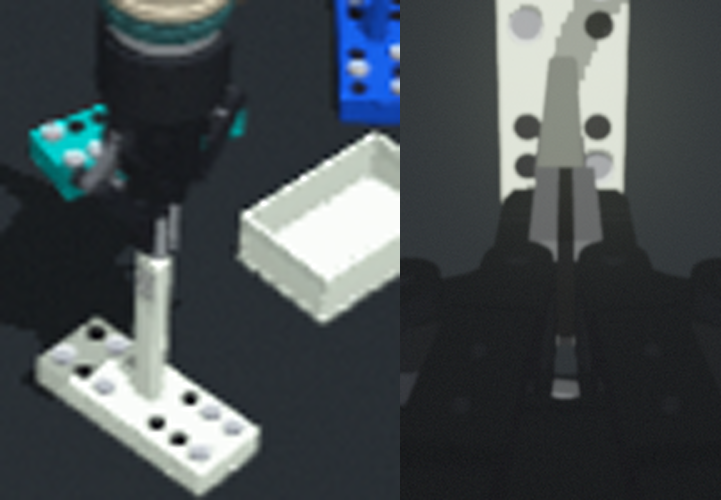

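```bash
python3 - <<'E'
from h import *
a=grab('wrist'); P=cloud(a); p0,R0,s=pose(); L=R0.inv()
for v in range(280,345,5):
    print(v,[(u,*(L.apply(P[v,u]-p0)*1000).round(0).astype(int),int(a['frame'][v,u].mean())) for u in range(302,348,5)])
E
```

```text
280 [(302, np.int64(-31), np.int64(-15), np.int64(92), 219), (307, np.int64(5), np.int64(-7), np.int64(-2), 158), (312, np.int64(8), np.int64(-4), np.int64(-8), 133), (317, np.int64(7), np.int64(-2), np.int64(-8), 135), (322, np.int64(7), np.int64(0), np.int64(-7), 135), (327, np.int64(7), np.int64(3), np.int64(-8), 134), (332, np.int64(5), np.int64(5), np.int64(-2), 142), (337, np.int64(-32), np.int64(12), np.int64(94), 220), (342, np.int64(-31), np.int64(16), np.int64(93), 219), (347, np.int64(-31), np.int64(19), np.int64(92), 222)]
285 [(302, np.int64(70), np.int64(0), np.int64(-171), 183), (307, np.int64(5), np.int64(-7), np.int64(-10), 131), (312, np.int64(7), np.int64(-4), np.int64(-15), 135), (317, np.int64(7), np.int64(-2), np.int64(-14), 135), (322, np.int64(7), np.int64(0), np.int64(-14), 135), (327, np.int64(7), np.int64(3), np.int64(-15), 134), (332, np.int64(6), np.int64(5), np.int64(-11), 125), (337, np.int64(-35), np.int64(12), np.int64(91), 141), (342, np.int64(-34), np.int64(15), np.int64(90), 141), (347, np.int64(-35), np.int64(19), np.int64(92), 186)]
290 [(302, np
[... 5261 characters left out ...]
18), (337, np.int64(11), np.int64(5), np.int64(-67), 94), (342, np.int64(12), np.int64(7), np.int64(-68), 57), (347, np.int64(14), np.int64(8), np.int64(-71), 39)]
340 [(302, np.int64(14), np.int64(-6), np.int64(-74), 37), (307, np.int64(12), np.int64(-4), np.int64(-71), 38), (312, np.int64(12), np.int64(-3), np.int64(-71), 43), (317, np.int64(9), np.int64(-1), np.int64(-67), 111), (322, np.int64(9), np.int64(0), np.int64(-66), 43), (327, np.int64(9), np.int64(2), np.int64(-66), 81), (332, np.int64(12), np.int64(3), np.int64(-71), 54), (337, np.int64(12), np.int64(5), np.int64(-71), 39), (342, np.int64(13), np.int64(6), np.int64(-74), 38), (347, np.int64(14), np.int64(8), np.int64(-74), 38)]
```

These views show the fingers fully shut, with their tips just above the post top. The wrist cloud puts the tips about 33 mm short of the reported TCP, and the scene cloud agrees (dark only from z≈0.15). The rack has not moved. I'll open, go 34 mm lower and grip again.

```bash
python3 -m crank '[[0,-0.001,0,0,0,0],[0,-0.001,0,0,0,0],[0,-0.001,0,0,0,0],[0,-0.001,0,0,0,0],[0,-0.001,0,0,0,0]]' 1
python3 -m crank '[[0,0,0.012,0,0,0],[0,0,0.024,0,0,0],[0,0,0.034,0,0,0],[0,0,0.034,0,0,0],[0,0,0.034,0,0,0]]' 1
python3 -m crank '[[0,0,0,0,0,0],[0,0,0,0,0,0],[0,0,0,0,0,0],[0,0,0,0,0,0],[0,0,0,0,0,0],[0,0,0,0,0,0]]' 0 80
python3 - <<'E'
from h import *
print(manip.get_state()['width'],pose()[0])
a=grab('wrist'); P=cloud(a); p0,R0,s=pose(); L=R0.inv()
Q=L.apply((P-p0).reshape(-1,3)).reshape(P.shape)
d=(a['frame'].mean(2)<125)&(abs(Q[...,1])<.03)&(abs(Q[...,0])<.02)&(Q[...,2]>-.08)&(Q[...,2]<.02)
print('finger tip z',np.percentile(Q[d][:,2],[90,95,99,100]).round(4))
E
```

```text
clock: 3.52
position: [0.4942, 0.2556, 0.1143]
ee_rot: [-0.0, -0.041, 0.999, -0.0]
contact_force: [0.0, 0.5, -0.8]
width: 0.0852
clock: 4.15
position: [0.4944, 0.2556, 0.0803]
ee_rot: [-0.0, -0.041, 0.999, -0.0]
contact_force: [0.8, 0.2, -0.3]
width: 0.0852
clock: 4.9
position: [0.4946, 0.2555, 0.0806]
ee_rot: [0.0, -0.041, 0.999, -0.0]
contact_force: [0.0, -1.6, 2.1]
width: 0.0109
0.010901020543996644 [0.49462067 0.25552865 0.08055451]
finger tip z [-0.0471 -0.0418 -0.0369 -0.0319]
```

The grip holds at 10.9 mm, with the tips about 0.113 m up the post. Lift test next, then the rows to the bath hover.

```bash
python3 -m crank '[[0,0,-0.03,0,0,0],[0,0,-0.07,0,0,0],[0,0,-0.11,0,0,0],[0,0,-0.14,0,0,0],[0,0,-0.14,0,0,0]]'
cat >> h.py <<'E'
BO=np.array([.4815,.0087,0]); BY=-13.7; RT=np.array([0,0,.0806])  # bath origin, yaw; rack origin in tool
def target(x,z,th,y=0,yaw=None):
    o=BO+R.from_euler('z',BY,degrees=True).apply([x/1000,y/1000,z/1000]); Rt=toolR(BY if yaw is None else yaw,th)
    return o-Rt.apply(RT),Rt
E
python3 - <<'E'
from h import *
a=grab('wrist'); P=cloud(a); p0,R0,s=pose(); Q=R0.inv().apply((P-p0).reshape(-1,3)).reshape(P.shape)
m=(a['frame'].min(2)>120)&(np.hypot(Q[...,0],Q[...,1])<.09)&(abs(Q[...,2]-.06)<.02); q=Q[m]
print('rack top plane in tool: z med',np.median(q[:,2]),'slopes',np.linalg.lstsq(np.c_[q[:,:2],np.ones(len(q))],q[:,2],rcond=None)[0].round(4)); print(cv2.minAreaRect((q[:,:2]*1000).astype(np.float32)))
print(row(*target(45,215,0)))
E
```

```text
clock: 5.58
position: [0.4959, 0.2563, 0.2224]
ee_rot: [0.002, -0.041, 0.999, 0.001]
contact_force: [-0.6, 0.6, -1.6]
width: 0.0111
rack top plane in tool: z med 0.056538610484034746 slopes [-0.0072  0.0102  0.0561]
((14.434894561767578, 0.9864139556884766), (54.20390701293945, 104.63230895996094), 89.98003387451172)
[-0.0096, -0.2594, -0.0752, -0.0014, 0.0411, 18.3735]
```

```bash
python3 -m crank '[[0,0,-0.035,0,0,0],[0,0,-0.075,0,0,0],[-0.002,-0.04,-0.075,0,0,3],[-0.004,-0.085,-0.075,0,0,6],[-0.005,-0.13,-0.075,0,0,9],[-0.007,-0.175,-0.075,0,0,12],[-0.008,-0.22,-0.075,0,0,15.5],[-0.0096,-0.2594,-0.075,0,0,18.4],[-0.0096,-0.2594,-0.075,0,0,18.4],[-0.0096,-0.2594,-0.075,0,0,18.4]]'
python3 - <<'E'
from h import *
a=grab('wrist'); t=grab('top'); cv2.imwrite('pics/w4.png',a['frame'])
for n,im in(('wrist',a),('top',t)):
    P=cloud(im); m=(np.abs(P[...,2]-.096)<.005)&(np.hypot(P[...,0]-.511,P[...,1]-.002)<.2)
    q=P[m]; q2=R.from_euler('z',-BY,degrees=True).apply(q-BO)*1000
    print(n,len(q),np.percentile(q2,[0.3,1,99,99.7],axis=0).round(1)[:,:2].tolist())
    # inner side-wall strips along y for x in opening
    for lo,hi in((-60,-40),(0,40),(40,80),(110,150)):
        k=q2[(q2[:,0]>lo)&(q2[:,0]<hi),1]; 
        if len(k)>20: print(lo,np.percentile(k,[1,99]).round(1),'inner',k[k<0].max().round(1),k[k>0].min().round(1))
    k=q2[abs(q2[:,1])<35,0]; print('cover edge',k[k<20].max() if (k<20).any() else None,'far wall',k[k>50].min() if (k>50).any() else None)
for w in ((45,215,0),(52,150,15),(55,127,27),(56,116,33),(52,108,35)): print(w,row(*target(*w)))
print(pose()[0])
E
```

```text
clock: 6.88
position: [0.5244, -0.0014, 0.2936]
ee_rot: [-0.001, 0.12, 0.993, 0.001]
contact_force: [-0.2, 0.3, -1.9]
width: 0.0109
wrist 13654 [[-98.2, -55.9], [-97.4, -55.4], [140.7, 57.4], [146.4, 57.8]]
-60 [-54.9  56.7] inner -0.6 0.4
0 [-55.6  57.7] inner -43.0 44.8
40 [-55.8  57.7] inner -42.9 44.9
110 [-55.5  57.7] inner -42.3 43.6
cover edge -32.32441871304867 far wall None
top 1343 [[-98.8, -55.9], [-98.0, -55.3], [155.9, 57.4], [158.7, 57.6]]
-60 [-20.3  56.8] inner -0.8 0.0
0 [-55.7  57.6] inner -52.9 45.0
40 [-55.9  57.4] inner -48.7 44.8Traceback (most recent call last):
  File "<stdin>", line 10, in <module>
    return umr_maximum(a, axis, None, out, keepdims, initial, where)
ValueError: zero-size array to reduction operation maximum which has no identity
```

View pics/w4.png

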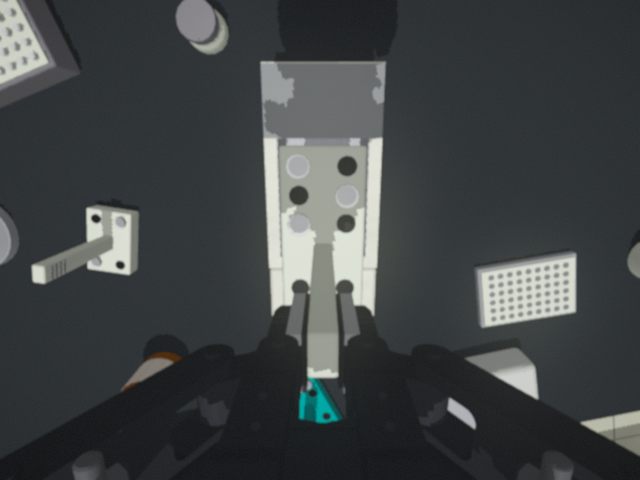

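The wrist picture shows the rack at (323,220), lined up over the bath's opening, with the cover at (323,100) and both side gaps even. The bath's origin needs only about a 1 mm correction in y. Next, the insertion rows.

```bash
sed -i 's/BO=np.array(\[.4815,.0087,0\])/BO=np.array([.4822,.0095,0])/' h.py
cat > ins.py <<'E'
from h import *
import sys
for w in eval(sys.argv[1]): print(w,[round(v,4) if i<3 else round(v,1) for i,v in enumerate(row(*target(*w)))])
E
python3 ins.py '[(50,180,8),(52,155,16),(54,138,23),(56,126,29),(57,118,33),(54,111,35),(50,105,35)]'; python3 -c "from h import *;p,r,s=pose();print(p,s['qpos'].round(2))"
```

```text
(50, 180, 8) [0.0049, 0.0001, 0.0346, 0.0, -8.1, 0.0]
(52, 155, 16) [0.0139, 0.0, 0.0619, 0.0, -16.1, 0.0]
(54, 138, 23) [0.0211, 0.0, 0.0822, 0.0, -23.1, 0.0]
(56, 126, 29) [0.0267, 0.0, 0.0979, 0.0, -29.1, 0.0]
(57, 118, 33) [0.0305, 0.0, 0.1088, 0.0, -33.1, 0.0]
(54, 111, 35) [0.0358, 0.0, 0.1174, 0.0, -35.1, 0.0]
(50, 105, 35) [0.0398, 0.0, 0.1234, 0.0, -35.1, 0.0]
[ 0.52469415 -0.00092799  0.29440153] [-0.13  0.16  1.43  0.    1.55 -1.47]
```

```bash
python3 -m crank '[[0.005,0,0.0345,0,-8,0],[0.014,0,0.062,0,-16,0],[0.021,0,0.082,0,-23,0],[0.0265,0,0.098,0,-29,0],[0.0265,0,0.098,0,-29,0],[0.0265,0,0.098,0,-29,0]]'
cat > chk.py <<'E'
from h import *
p,r,s=pose(); o=p+r.apply(RT); b=R.from_euler('z',-BY,degrees=True)
q=(b.apply(o-BO)*1000).round(1); zx=b.apply((r*R.from_matrix(np.diag([-1.,1,-1]))).apply([1,0,0]))
print('rack in bath',q,'tilt',np.degrees(np.arctan2(zx[2],zx[0])).round(1),'yaw err',np.degrees(zx[1]).round(1),'F',s['contact_force'].round(1),'w',round(s['width'],4),s['clock'])
def rack_plane():
    a=grab('wrist'); P=cloud(a); p0,R0,s=pose(); Q=R0.inv().apply((P-p0).reshape(-1,3)).reshape(P.shape)
    m=(a['frame'].min(2)>90)&(abs(Q[...,0])<.075)&(abs(Q[...,1])<.03)&(abs(Q[...,2]-.058)<.02); q=Q[m]
    print('rack plane in tool',np.linalg.lstsq(np.c_[q[:,:2],np.ones(len(q))],q[:,2],rcond=None)[0].round(4),len(q),'y',np.percentile(q[:,1],[1,99]).round(3),'x',np.percentile(q[:,0],[1,99]).round(3)); return a
E
python3 -c "
from chk import *
a=rack_plane()"
python3 ins.py '[(57,118,33),(54,111,35),(50,105,35),(46,100,35),(40,92,35),(34,84,35)]'
```

```text
clock: 7.72
position: [0.5015, 0.0058, 0.1989]
ee_rot: [0.25, 0.115, 0.961, -0.029]
contact_force: [0.1, -0.4, -0.4]
width: 0.0108
rack in bath [ 58.8   1.2 128.5] tilt 29.1 yaw err 0.1 F [ 0.1 -0.4 -0.4] w 0.0108 7.725
rack plane in tool [-0.0107  0.0108  0.0581] 10607 y [-0.026  0.027] x [-0.03  0.07]
(57, 118, 33) [0.0133, -0.0009, 0.0085, 0.1, -3.8, 0.0]
(54, 111, 35) [0.0222, -0.0009, 0.0134, 0.1, -5.8, 0.0]
(50, 105, 35) [0.0286, -0.0009, 0.0167, 0.1, -5.8, 0.0]
(46, 100, 35) [0.0345, -0.0009, 0.0191, 0.1, -5.8, 0.0]
(40, 92, 35) [0.0437, -0.0009, 0.0231, 0.1, -5.8, 0.0]
(34, 84, 35) [0.0528, -0.0009, 0.0272, 0.1, -5.8, 0.0]
```

```bash
python3 -m crank '[[0.007,-0.001,0.0045,0,-2,0],[0.013,-0.001,0.0085,0,-4,0],[0.022,-0.001,0.0135,0,-5.8,0],[0.0285,-0.001,0.0165,0,-5.8,0],[0.0345,-0.001,0.019,0,-5.8,0],[0.0435,-0.001,0.023,0,-5.8,0],[0.0435,-0.001,0.023,0,-5.8,0]]'
python3 -c "
from chk import *
a=rack_plane(); cv2.imwrite('pics/w5.png',a['frame'])"
python3 ins.py '[(34,84,35),(30,79,35),(25,74,35),(19,68,33),(16,64,30),(13,60,27),(10,56,24),(9,52,21),(7,46,17)]'
```

```text
clock: 8.65
position: [0.4754, 0.0109, 0.1574]
ee_rot: [0.298, 0.113, 0.947, -0.035]
contact_force: [0.2, -0.0, -1.1]
width: 0.0103
rack in bath [39.2 -0.1 91.2] tilt 34.9 yaw err 0.0 F [ 0.2 -0.  -1.1] w 0.0103 8.65
rack plane in tool [-0.0181  0.0036  0.0583] 8486 y [-0.026  0.027] x [-0.031  0.054]
(34, 84, 35) [0.0095, 0.0001, 0.0031, 0.1, -0.0, 0.0]
(30, 79, 35) [0.0156, 0.0001, 0.0049, 0.1, -0.0, 0.0]
(25, 74, 35) [0.0226, 0.0001, 0.0062, 0.1, -0.0, 0.0]
(19, 68, 33) [0.0281, 0.0001, 0.0077, 0.1, 2.0, 0.0]
(16, 64, 30) [0.0287, 0.0001, 0.0095, 0.1, 5.0, 0.0]
(13, 60, 27) [0.0292, 0.0001, 0.0115, 0.1, 8.0, 0.0]
(10, 56, 24) [0.0298, 0.0001, 0.0138, 0.1, 11.0, 0.0]
(9, 52, 21) [0.0288, 0.0001, 0.0174, 0.1, 14.0, 0.0]
(7, 46, 17) [0.0285, 0.0, 0.0227, 0.1, 18.0, 0.1]
```

View pics/w5.png

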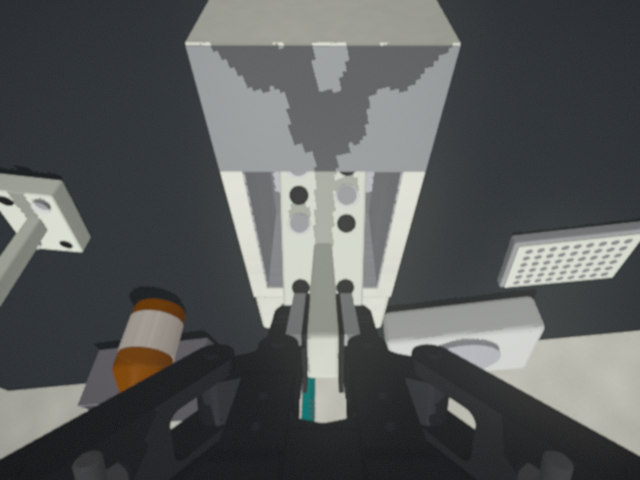

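The picture shows the low end passing under the cover's edge (row 170), centred between the side walls, with no contact force. I continue.

```bash
python3 -m crank '[[0.0095,0,0.003,0,0,0],[0.0155,0,0.005,0,0,0],[0.0225,0,0.006,0,0,0],[0.0225,0,0.006,0,0,0],[0.028,0,0.0075,0,2,0],[0.0285,0,0.0095,0,5,0],[0.029,0,0.0115,0,8,0],[0.030,0,0.014,0,11,0],[0.030,0,0.014,0,11,0],[0.030,0,0.014,0,11,0]]'
python3 -c "
from chk import *
a=rack_plane()"
python3 ins.py '[(10,52,21),(8,46,17),(5,40,12),(2,34,7),(0,27,2),(0,22,0),(0,16,0),(0,12,0),(0,9,0)]'
```

```text
clock: 9.95
position: [0.4596, 0.0148, 0.1291]
ee_rot: [0.206, 0.116, 0.971, -0.024]
contact_force: [-0.5, 1.0, -1.2]
width: 0.0105
rack in bath [ 9.5 -0.1 55.4] tilt 24.0 yaw err 0.1 F [-0.5  1.  -1.2] w 0.0105 9.95
rack plane in tool [-0.0474  0.0007  0.058 ] 3628 y [-0.026  0.027] x [-0.035  0.013]
(10, 52, 21) [-0.0036, 0.0002, 0.0035, 0.1, 3.0, 0.1]
(8, 46, 17) [-0.0049, 0.0001, 0.0086, 0.1, 7.0, 0.1]
(5, 40, 12) [-0.0067, 0.0001, 0.0141, 0.1, 12.0, 0.1]
(2, 34, 7) [-0.0083, 0.0001, 0.0201, 0.1, 17.0, 0.1]
(0, 27, 2) [-0.0103, 0.0001, 0.028, 0.1, 22.0, 0.1]
(0, 22, 0) [-0.0108, 0.0001, 0.0337, 0.1, 24.0, 0.1]
(0, 16, 0) [-0.0084, 0.0001, 0.0392, 0.1, 24.0, 0.1]
(0, 12, 0) [-0.0068, 0.0001, 0.0428, 0.1, 24.0, 0.1]
(0, 9, 0) [-0.0055, 0.0001, 0.0456, 0.1, 24.0, 0.1]
```

```bash
python3 -m crank '[[-0.0035,0,0.0035,0,3,0],[-0.005,0,0.0085,0,7,0],[-0.0065,0,0.014,0,12,0],[-0.0085,0,0.020,0,17,0],[-0.0105,0,0.028,0,22,0],[-0.011,0,0.0335,0,24,0],[-0.0085,0,0.039,0,24,0],[-0.0085,0,0.039,0,24,0],[-0.0085,0,0.039,0,24,0]]'
python3 -c "
from chk import *
a=rack_plane(); cv2.imwrite('pics/w6.png',a['frame'])"
python3 ins.py '[(0,13,0),(0,11,0),(0,10,0),(0,8,0)]'
```

```text
clock: 11.12
position: [0.4813, 0.0097, 0.0969]
ee_rot: [-0.0, 0.118, 0.993, 0.001]
contact_force: [-0.3, -0.6, -1.7]
width: 0.011
rack in bath [-1.   0.  16.3] tilt -0.0 yaw err 0.1 F [-0.3 -0.6 -1.7] w 0.011 11.125
rack plane in tool [-0.039   0.0059  0.0582] 4371 y [-0.026  0.027] x [-0.034  0.018]
(0, 13, 0) [-0.0006, -0.0, 0.0035, 0.1, -0.0, 0.1]
(0, 11, 0) [-0.0006, -0.0, 0.0055, 0.1, -0.0, 0.1]
(0, 10, 0) [-0.0006, -0.0, 0.0065, 0.1, -0.0, 0.1]
(0, 8, 0) [-0.0006, -0.0, 0.0085, 0.1, -0.0, 0.1]
```

View pics/w6.png

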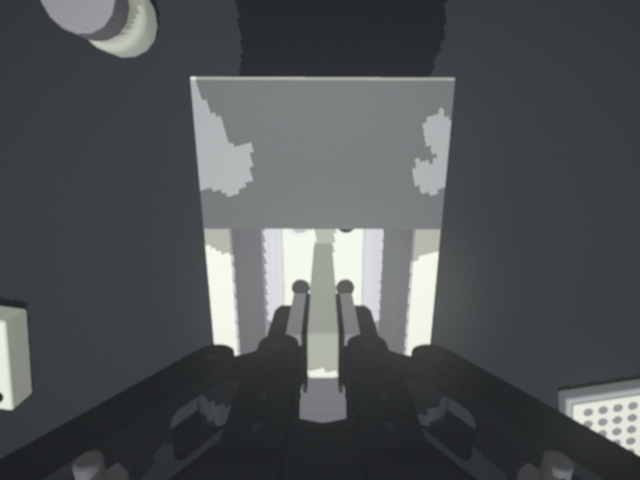

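The rack is upright inside the tank, its cap end under the cover and even side gaps at (323,280). I lower gently until the force shows the floor.

```bash
python3 -m crank '[[-0.0006,0,0.002,0,0,0],[-0.0006,0,0.0035,0,0,0],[-0.0006,0,0.005,0,0,0],[-0.0006,0,0.005,0,0,0],[-0.0006,0,0.005,0,0,0]]'; python3 chk.py
python3 -m crank '[[0,0,0.0015,0,0,0],[0,0,0.0015,0,0,0],[0,0,0.0015,0,0,0]]'; python3 chk.py
```

```text
clock: 11.8
position: [0.4822, 0.0095, 0.0921]
ee_rot: [-0.0, 0.118, 0.993, 0.001]
contact_force: [-0.1, -0.5, -1.3]
width: 0.0109
rack in bath [-0.   0.1 11.5] tilt -0.0 yaw err 0.1 F [-0.1 -0.5 -1.3] w 0.0109 11.8
clock: 12.18
position: [0.4822, 0.0095, 0.0906]
ee_rot: [-0.0, 0.118, 0.993, 0.001]
contact_force: [-0.2, -0.0, -2.6]
width: 0.0107
rack in bath [-0.   0.1 10. ] tilt -0.0 yaw err 0.1 F [-0.2 -0.  -2.6] w 0.0107 12.175
```

```bash
python3 -m crank '[[0,0,0.001,0,0,0],[0,0,0.001,0,0,0],[0,0,0.001,0,0,0]]'; python3 chk.py
python3 -m crank '[[0,0,0.001,0,0,0],[0,0,0.001,0,0,0],[0,0,0.001,0,0,0]]'; python3 chk.py
```

```text
clock: 12.55
position: [0.4822, 0.0096, 0.0905]
ee_rot: [0.0, 0.118, 0.993, 0.001]
contact_force: [-2.6, 0.7, 5.0]
width: 0.0104
rack in bath [0.  0.2 9.9] tilt 0.0 yaw err 0.1 F [-2.6  0.7  5. ] w 0.0104 12.55
clock: 12.92
position: [0.4822, 0.0096, 0.0905]
ee_rot: [0.0, 0.118, 0.993, 0.001]
contact_force: [-2.3, 1.2, 4.7]
width: 0.0109
rack in bath [0.1 0.2 9.9] tilt 0.0 yaw err 0.1 F [-2.3  1.2  4.7] w 0.0109 12.925
```

The floor is reached, with about 7 N of support and the level at the tank floor. Release and lift clear.

```bash
python3 -m crank '[[0,0,0,0,0,0],[0,0,0,0,0,0],[0,0,0,0,0,0],[0,0,0,0,0,0],[0,0,0,0,0,0]]' 1
python3 -m crank '[[0,0,-0.01,0,0,0],[0,0,-0.03,0,0,0],[0,0,-0.07,0,0,0],[0,0,-0.12,0,0,0],[0,0,-0.16,0,0,0],[0,0,-0.16,0,0,0],[0,0,-0.16,0,0,0],[0,0,-0.16,0,0,0]]' 1
python3 - <<'E'
from h import *
a=grab('wrist'); b=grab('scene')
for im in(a,b):
    P=cloud(im); q=R.from_euler('z',-BY,degrees=True).apply((P-BO).reshape(-1,3))*1000; w=im['frame'].reshape(-1,3).min(1)>90
    h=q[(q[:,2]>138)&(q[:,2]<156)&(np.hypot(q[:,0],q[:,1])<40)&w]; l=q[(abs(q[:,2]-115)<8)&(np.hypot(q[:,0],q[:,1])<40)&w]
    print('post top',len(h),np.median(h,0).round(1),h[:,2].max().round(1),'lower',len(l),np.median(l,0).round(1))
    m=q[(abs(q[:,0])<80)&(abs(q[:,1])<42)&(q[:,2]>24)&(q[:,2]<45)]; print('base',len(m),np.percentile(m,[2,50,98],axis=0).round(1).tolist())
P=cloud(b); m=P[(P[...,2]>.015)&(P[...,2]<.026)&(np.hypot(P[...,0]-.51,P[...,1]+.276)<.07)&(b['frame'].min(2)>130)]
print('short',cv2.minAreaRect((m[:,:2]*1000).astype(np.float32)))
cv2.imwrite('pics/fin.png',np.hstack([cv2.resize(a['frame'],(400,300)),cv2.resize(b['frame'][200:350,180:380],(400,300))]))
print(manip.get_state()['contact_force'])
E
```

```text
clock: 13.55
position: [0.4823, 0.0096, 0.0904]
ee_rot: [0.0, 0.118, 0.993, 0.001]
contact_force: [0.6, -0.4, 0.5]
width: 0.0854
clock: 14.55
position: [0.4811, 0.0095, 0.2491]
ee_rot: [-0.001, 0.118, 0.993, 0.001]
contact_force: [0.0, 0.2, -0.0]
width: 0.0854
post top 416 [ -0.3   0.7 149.5] 151.6 lower 52 [ -7.8   0.7 115.7]
base 3492 [[-23.1, -25.3, 30.2], [20.3, 0.8, 32.0], [68.8, 26.6, 37.7]]
post top 38 [  7.1  -4.4 148.2] 153.2 lower 18 [ 10.2  -6.  114.9]
base 471 [[-66.7, -28.1, 25.8], [-6.2, -4.8, 33.1], [40.8, 41.7, 42.9]]
short ((509.0113220214844, -276.6490478515625), (53.12247848510742, 85.93232727050781), 67.40768432617188)
[-0.05739123 -0.83541156 -0.13974272]
```

View pics/fin.png

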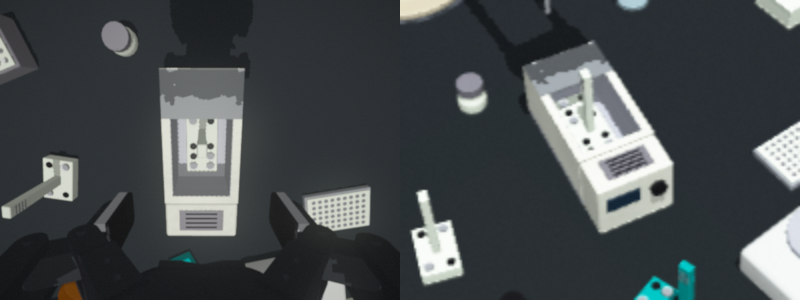

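The rack stands flat in the tank with its post at (588,100), clear of the gripper, and the short rack is where it was.

```bash
python3 -c "
from h import *
job.sign_off(); print(manip.get_state()['clock'])"
```

```text
the job is handed in; nothing more can be done
the job is handed in; nothing more can be done
```

The long white rack is standing upright and released on the bath's floor, and I handed the job in at about 14.6 s of the 46 s allowed. I tipped it to 35°, passed its low end under the cover, righted it, lowered it until about 7 N of floor support showed, then let go.

**Last checks:**
- **Long rack:** the wrist camera puts the post within 1 mm of the tank's middle. Its top is at about 150 mm and the base top at 32 mm, so the rack is flat on the floor.
- **Short rack:** it is about 1 mm from where the same camera first measured it.
- **Gripper:** it is clear of everything, at about zero force.

**What failed or disagreed:**
- **First grasp:** it closed on air, because the real fingertips sit about 33 mm short of the reported TCP. The rack did not move. I measured the offset from the images, went 34 mm lower, and the second grasp held.
- **Scene camera:** it reads the placed rack about 7 mm in x and 4 mm in y away from the wrist camera. It was also about 4 mm off in y earlier, so I relied on the wrist and top views. Either reading is well within the 30 mm allowed.

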